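Start up the magazine station

ROBOT

A 6-joint arm with a two-finger parallel gripper is mounted at the origin on the work surface. World frame = base frame: x ahead of the robot, y to its left, z up, the work surface at z = 0. Lengths are in mm, angles in rad, forces in N, time in s.
With the tool pointing down it reaches from about 275 to 1000 mm from the base axis. Payload 8.4 kg.
Tool frame: the origin (TCP) lies between the finger pads; the fingertips stand 8 mm ahead of it and the grasp point (between the pads) lies 11 mm behind it (tcp_to_tips is the distance from the TCP to the fingertips, in mm); z points along the fingers, y is the line along which they close (so a half turn about z gives the same grasp; the last joint's range is limited). The gripper opens to 85 mm and grips with 20 to 120 N. Pads are 22 mm wide; open, the fingers measure 114 mm over their backs; the gripper's body (76 mm by 85 mm) begins 54 mm behind the grasp point. The pads swing forward as they close: fully open they stand 13 mm farther back than shut.
Start: joints at [-0.002, 0.353, 1.633, -0, 1.155, -0.002], TCP at [625.002, -0, 239.281] pointing down, gripper open.
Joint ranges: [-2.63, 2.63], [-0.92, 2.1], [0.06, 2.66], [-1.3, 4.44], [0, 2.69], [-3.02, 3.02]. Speed limits (rad/s): [2.22, 2.22, 2.79, 3.14, 3.14, 3.14].

INTERFACE

Orientations are given as [roll, pitch, yaw] about the fixed x, y, z axes, in that order (R = Rz(yaw) Ry(pitch) Rx(roll)).
In Python, from rig import * gives the robot as it stands.
- The arm moves only by the tool step_arm, never from a script. Its argument "motion" is a list of rows, each an object with "claw": the finger opening in mm, from 0 to 85.4; "delta_pos": the shift along the tool's x, y, z in mm, a list of three; "turn": the turn about the tool's z in rad. In form: [{"claw": claw, "delta_pos": [dx, dy, dz], "turn": turn}, ...]. A call has 1 to 8 rows; each row shifts and turns the commanded pose from where the row before left it, along the tool's axes as they then stand; what a row does not reach is not made up. A row lasts 1/12 s, in which the tool goes at most 41.7 mm and 7.16 degrees, less where a joint would pass 70% of its speed; a pose out of reach is approached as far as the arm can. A call is refused whole if a number of a shift passes 41.7 or a number of a turn 0.125, either way. A call with a gripper value outside its range is refused whole. The fingers move at their own pace and stop on an object; "force" is the grip in N (left out, the last holds). Time passes only in rows, so rows that do not move let the fingers close. It gives the time, the measured TCP pose, the force, the opening and the grip force at its end, in the units of the state.
- sense(): the state, without advancing time (a new reading comes with each control period).
- grab_frame(name): name is "scene" or "side" or "wrist"; returns a dict with "img" (400x640x3 uint8, red, green, blue), "vertical_fov" (degrees; the focal length in pixels is half the picture's height over the tangent of half this angle, whatever the lens; pixels are square), "cx", "cy" (the principal point, pixels), "R" (3x3) and "t" (3): a world point X has camera coordinates R X + t. Camera axes: x right, y down, z forward; pixel columns grow to the right and rows downward; lengths in mm; the calibration is good to about 2 mm. The wrist camera is an equidistant fisheye: a pixel r from the principal point sees the ray r / f radians off the axis. A picture is of the moment at which its call begins. There is no depth.
- sign_off(): hands the job in; it is judged then, once.
The state is a dict: "clock": time; "qpos": joint angles; "qvel": joint speeds; "joint_efforts": joint torques, N m; "eef_pos": TCP position; "tcp_rot": TCP orientation; "contact_force": force on the tool from outside, world axes, zero at the start; "wrist_torque": the same for the moment, N m; "opening": opening from 0.0 (shut) to 1.0 (fully open); "grasp_force": force on a finger pad.
Only numpy, scipy, OpenCV 4.12 (cv2) and the standard library are available. Lean on these libraries where they do the work, as an engineer would, in place of code of your own. Each camera call takes 0.05 s, during which the arm holds its last target. There are 200 camera calls.

TASK

Bring the training station into operation: first switch on the power supply by pushing down the raised end of its blue rocker until it tips fully over, then push the orange button fully in (it stays in), and last press the green button fully down and let it come up again. Just press with the fingertips and pick nothing up; do not press the white or the red button, and leave the button boxes and everything else on the bench standing where they are.

Things in the scene. Friction and masses are not known exactly. Their poses are not given: they have to be found in the camera images.
- power_rocker (a joint): blue rocker switch on the power supply, radians: 0 (to about 0.03) = off, 0.4 = fully tipped over, on. Its hinge is level; it stays where it is left (pushing it over takes about 2 to 4 N at the raised end)
- rocker_end (a point): point on the top face of the rocker's initially raised end (white line mark), 19 from the hinge. The rocker is 32 wide, each half 28 long; off, this half slopes up at 23 degrees away from the hinge, fully on it lies level and the other half is up. The point is about 97 above the bench when off, 90 when on. Axes: z is square to the level half and turns with the rocker; when off, the direction from the hinge to the raised end is the point's x axis, level
- supply: fixed grey bench power supply, 160 (x) x 200 (y) x 80 high, the rocker in the middle of its top with its hinge line along the supply's y axis, 87 above the bench, over the middle; the initially raised end is on its +x side, away from the robot (sockets and display face the robot). Yaw within 0.4 rad. Origin at the centre of its underside
- orange_button (a joint): orange push button, m pressed down: 0 (to about 0.001) = out, 0.008 = fully in. No spring: it takes about 5 N to move and stays where it is left
- orange_top (a point): centre of the top face of the orange push button, which stands in the middle of its box; 32 diameter, its face 66 above the bench when out, 58 when in. The point moves down with the button; the button is pressed straight down
- orange_box: the loose box of the orange button: enclosure 72 x 72 x 50 high, 0.4 to 0.7 kg, standing free on the bench; grey with a white cover; origin at the centre of its underside, z up
- green_button (a joint): green push button, m pressed down: 0 = up, 0.008 = fully down. Sprung: starts to move at about 2 N, fully down at about 6 N, comes up by itself
- green_top (a point): centre of the top face of the green push button, which stands in the middle of its box; 32 diameter, its face 66 above the bench when up, 58 when down. The point moves down with the button; the button is pressed straight down
- green_box: the loose box of the green button: enclosure 72 x 72 x 50 high, 0.4 to 0.7 kg, standing free on the bench; grey with a white cover; origin at the centre of its underside, z up
- white_button (a joint): white push button, same make and spring as the green, m pressed down; not to be pressed
- white_top (a point): centre of the top face of the white push button, which stands in the middle of its box; 32 diameter, its face 66 above the bench. The point moves down with the button; the button is pressed straight down
- white_box: the loose box of the white button: enclosure 72 x 72 x 50 high, 0.4 to 0.7 kg, standing free on the bench; grey with a white cover; origin at the centre of its underside, z up
- red_button (a joint): red mushroom stop button, sprung like the green, m pressed down; not to be pressed
- red_top (a point): centre of the top face of the red mushroom push button, which stands in the middle of its box; 40 diameter, its face 72 above the bench. The point moves down with the button; the button is pressed straight down
- red_box: the loose box of the red button: enclosure 72 x 72 x 50 high, 0.4 to 0.7 kg, standing free on the bench; yellow; origin at the centre of its underside, z up
- slug_white: bystander: loose white plastic workpiece, upright cylinder 40 diameter x 30 high; origin at the centre of its underside
- slug_black: bystander: loose black plastic workpiece, upright cylinder 40 diameter x 30 high; origin at the centre of its underside
- slug_black2: bystander: a second black workpiece like the other, 40 diameter x 30 high; origin at the centre of its underside
- meter: bystander: yellow hand-held multimeter lying on its back, 75 (x) x 150 (y) x 41 high over its dial; origin at the centre of its underside
- screwdriver: bystander: screwdriver lying along its own x, about 190 long, up to about 30 thick
- parts_bin: bystander: small blue open bin of pins, 100 x 90 x 45 high; origin at the centre of its underside
- tape: bystander: blue roll of tape lying flat, 90 outside diameter, 25 high; origin at the centre of its underside
Not all that is in view belongs to the job. Leave any purple look-alike of the red_box alone.

How it is judged:
By the outcome, as a careful person would: the job done as asked, in the order asked, and still so for the second after the job is handed in, with the robot touching nothing.
It also fails if it takes over 45 s, if anything falls off the work surface, if the arm or the gripper's body presses on something with over 40 N, if the wrist force passes 120 N, or if a joint passes its speed limit or range.

## Working session

There is one attempt and no reset: what is moved stays moved. The work goes in short steps, Python scripts to look and compute and a tool call to move; the robot and the scene stay as the last step left them, time stands still between calls to the robot, and variables do not carry over. Pictures are saved under pics/ and viewed, at most 10 in all, crops included, and the job is handed in when it is done.

Besides the shell and the picture viewer there is one more tool, called after "Emit:" as a command line: name --argument value ..., lists and objects as JSON in quotes. step_arm: Moves the arm, as the interface text tells. Its arguments: {"type":"object","properties":{"motion":{"type":"array","items":{"type":"object","properties":{"claw":{"type":"number"},"delta_pos":{"type":"array","items":{"type":"number"}},"turn":{"type":"number"}}}},"force":{"type":"number"}},"required":["motion"]}

```bash
mkdir -p pics
cat > h.py <<'E'
from rig import *
import numpy as np, cv2
def cam(n):
    d=grab_frame(n); d['f']=200/np.tan(np.radians(d['vertical_fov'])/2); d['R']=np.array(d['R']);d['t']=np.array(d['t']);return d
def save(d,name): cv2.imwrite('pics/'+name,cv2.cvtColor(d['img'],cv2.COLOR_RGB2BGR))
def ray(d,u,v,fish=False):
    x,y=(u-d['cx'])/d['f'],(v-d['cy'])/d['f']
    if fish:
        r=np.hypot(x,y)+1e-12; c=np.array([x/r*np.sin(r),y/r*np.sin(r),np.cos(r)])
    else: c=np.array([x,y,1.])
    return -d['R'].T@d['t'], d['R'].T@c
def onz(d,u,v,z,fish=False):
    o,r=ray(d,u,v,fish); return o+r*(z-o[2])/r[2]
E
python3 - <<'E'
from h import *
import pickle
D={}
for n in('scene','side','wrist'):
    D[n]=d=cam(n); save(d,n+'0.png'); print(n,d['f'],d['cx'],d['cy'],-d['R'].T@d['t'])
pickle.dump(D,open('d0.pkl','wb')); s=sense(); print(s['clock'],s['eef_pos'],s['tcp_rot'],s['contact_force'])
E
```

```text
scene 469.06694945399573 310.5592488258652 198.79363201079698 [1189.87273347  297.89717078  939.27030108]
side 513.3667132407337 314.0997223387974 202.0410632689916 [429.78493133 911.01275766 858.37728191]
wrist 309.70691628693146 322.2882082746451 204.9102073577058 [625.08376303  67.40991021 372.34045256]
0.15 [6.24622194e+02 3.57611281e-03 2.38714404e+02] [-3.14049498e+00 -1.85443434e-05  1.57077976e+00] [-0.52120477 -0.11924772  0.08826287]
```

View pics/scene0.png

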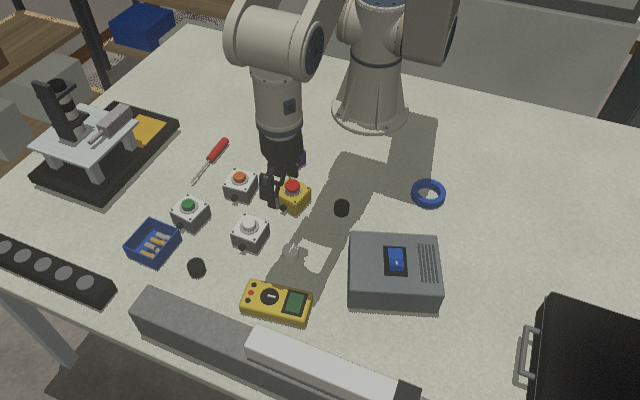

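View pics/side0.png

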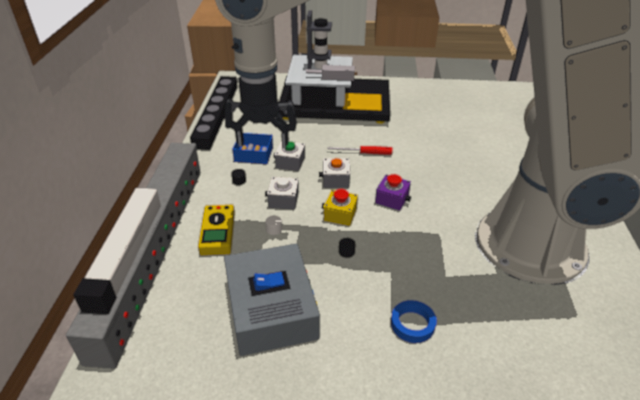

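View pics/wrist0.png

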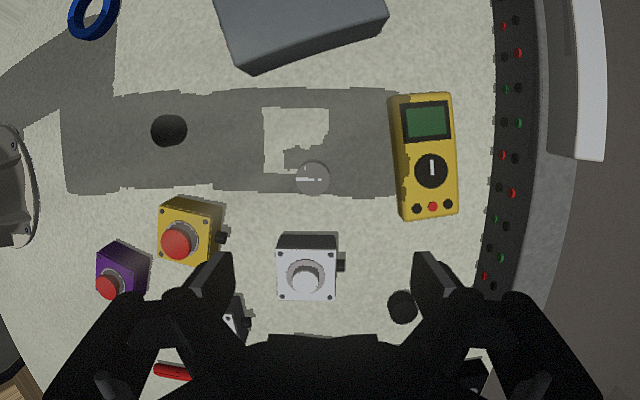

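The scene view shows the rocker at (397,260), orange at (239,178), green at (188,204), white at (250,227) and red at (292,187). The side view shows the purple look-alike at (393,190), orange at (336,163), green at (290,147) and the rocker at (269,281). I'll measure them by colour.

Run:
```python
from h import *
import pickle
D=pickle.load(open('d0.pkl','rb'))
def blob(d,lo,hi,near,r=25,fn=None):
    h=cv2.cvtColor(d['img'],cv2.COLOR_RGB2HSV); m=cv2.inRange(h,lo,hi)
    k=np.zeros_like(m); cv2.circle(k,near,r,255,-1); m&=k
    n,l,s,c=cv2.connectedComponentsWithStats(m); i=1+s[1:,4].argmax(); return c[i],s[i]
S,Q=D['scene'],D['side']
def tri(p,q):
    a,r=ray(S,*p);b,w=ray(Q,*q); x=np.linalg.lstsq(np.c_[r,-w],b-a,rcond=None)[0]; P=a+r*x[0];R_=b+w*x[1]; return ((P+R_)/2).round(1),np.linalg.norm(P-R_).round(1)
for n,lo,hi,a,b,z in[('orange',(6,130,90),(17,255,255),(239,178),(336,163),62),('green',(45,90,40),(85,255,255),(188,204),(290,147),62),('rocker',(105,120,60),(125,255,255),(397,260),(269,281),90)]:
    p,s=blob(S,lo,hi,a);q,t=blob(Q,lo,hi,b)
    print(n,p.round(1),s,q.round(1),t,onz(S,*p,z).round(1),onz(Q,*q,z).round(1),tri(p,q))
a=cv2.resize(cv2.cvtColor(S['img'],4)[220:330,340:450],None,fx=4,fy=4,interpolation=2)
b=cv2.resize(cv2.cvtColor(Q['img'],4)[240:350,220:330],None,fx=3.2,fy=4,interpolation=2)
cv2.imwrite('pics/rk.png',np.hstack([a,b]))
R=__import__('scipy.spatial.transform',fromlist=['Rotation']).Rotation.from_euler('xyz',sense()['tcp_rot']).as_matrix();print(R.round(2))
```

```text
orange [238.9 176. ] [234 172  11  10  80] [336.1 162.6] [331 158  11  10  80] [ 472.9 -206.    62. ] [ 473.6 -203.9   62. ] (array([ 473.3, -205.7,   61.5]), np.float64(1.4))
green [187.2 203.2] [182 199  12   9  77] [289.6 145.6] [286 142   8   8  59] [ 606. -278.   62.] [ 607.2 -274.5   62. ] (array([ 606.9, -277.1,   61.5]), np.float64(2.4))
rocker [395.5 258.6] [388 248  17  23 315] [268.3 280.6] [253 272  32  19 439] [582.7 244.5  90. ] [583.2 244.9  90. ] (array([583.1, 244.7,  90.2]), np.float64(0.6))
[[ 0.  1. -0.]
 [ 1. -0.  0.]
 [ 0. -0. -1.]]
```

View pics/rk.png

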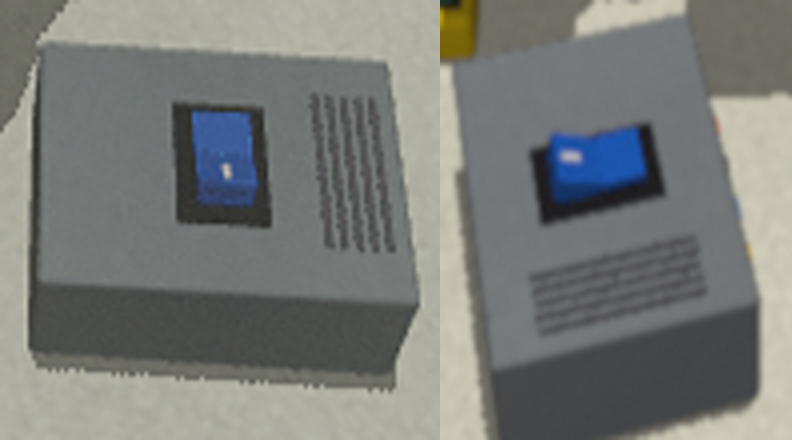

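The mark is at scene (396.8,262.5) and side (260.6,279), on the far (+x) half of the rocker.

Run:
```python
from h import *
import pickle
D=pickle.load(open('d0.pkl','rb'));S,Q=D['scene'],D['side']
print(onz(S,396.8,262.5,97),onz(Q,260.6,279,97))
c=[(349,230.5),(436.5,235.5),(444.5,295.5),(350,290.5)]
P=[onz(S,*p,80).round(0) for p in c];print(P,np.mean(P,0), [np.linalg.norm(P[i]-P[i-1]).round() for i in range(4)])
```

```text
[596.25728336 250.28559931  97.        ] [597.57423746 248.04092602  97.        ]
[array([542., 123.,  80.]), array([477., 313.,  80.]), array([624., 363.,  80.]), array([690., 179.,  80.])] [583.25 244.5   80.  ] [np.float64(158.0), np.float64(201.0), np.float64(155.0), np.float64(195.0)]
```

Emit:
step_arm --motion '[{"claw": 0,"delta_pos": [41,-3,0],"turn": 0},{"claw": 0,"delta_pos": [41,-3,0],"turn": 0},{"claw": 0,"delta_pos": [41,-3,0],"turn": 0},{"claw": 0,"delta_pos": [41,-3,0],"turn": 0},{"claw": 0,"delta_pos": [41,-3,0],"turn": 0}]'

```text
clock: 0.57
eef_pos: [609.4, 206.7, 239.1]
tcp_rot: [-3.141, 0.0, 1.57]
contact_force: [1.3, -0.2, 0.1]
opening: 0.293
grasp_force: 0.0
```

Emit:
step_arm --motion '[{"claw": 0,"delta_pos": [40,-5,0],"turn": 0},{"claw": 0,"delta_pos": [6,-1,25],"turn": 0},{"claw": 0,"delta_pos": [0,0,40],"turn": 0},{"claw": 0,"delta_pos": [0,0,35],"turn": 0},{"claw": 0,"delta_pos": [0,0,15],"turn": 0},{"claw": 0,"delta_pos": [0,0,0],"turn": 0},{"claw": 0,"delta_pos": [0,0,0],"turn": 0}]'

```text
clock: 1.15
eef_pos: [603.6, 250.8, 123.6]
tcp_rot: [-3.14, 0.001, 1.571]
contact_force: [-0.5, 0.3, 0.3]
opening: -0.001
grasp_force: 0.0
```

Run:
```python
from h import *
S=cam('scene');Q=cam('side');s=sense();print(s['eef_pos'],s['contact_force'],s['opening'])
a=cv2.resize(cv2.cvtColor(S['img'],4)[200:310,340:450],None,fx=3.6,fy=4,interpolation=2)
b=cv2.resize(cv2.cvtColor(Q['img'],4)[210:320,220:330],None,fx=3.6,fy=4,interpolation=2)
cv2.imwrite('pics/rk1.png',np.hstack([a,b]))
```

```text
[605.12941696 251.3508835  125.91118565] [ 0.32184377  0.48892411 -0.01038673] 0.0030507286425093443
```

View pics/rk1.png

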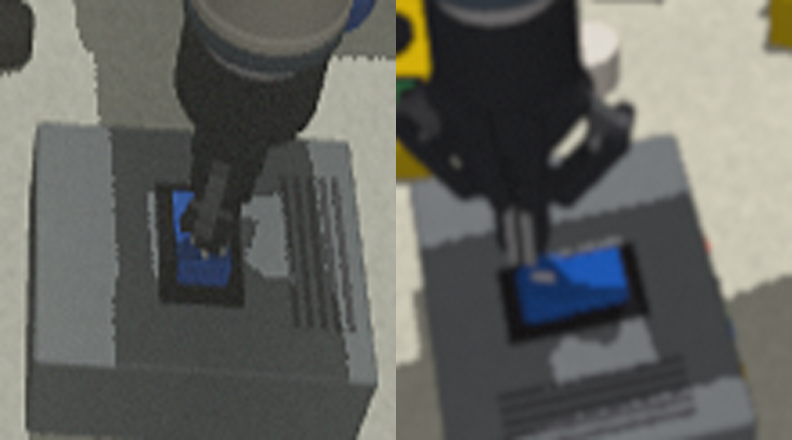

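The closed fingertips are slim and stand over the raised half by the mark (scene crop (205,250), side crop (530,265)). Pressing down.

Emit:
step_arm --motion '[{"claw": 0,"delta_pos": [0,0,8],"turn": 0},{"claw": 0,"delta_pos": [0,0,8],"turn": 0},{"claw": 0,"delta_pos": [0,0,5],"turn": 0},{"claw": 0,"delta_pos": [0,0,4],"turn": 0},{"claw": 0,"delta_pos": [0,0,2],"turn": 0},{"claw": 0,"delta_pos": [0,0,0],"turn": 0}]'

```text
clock: 1.75
eef_pos: [604.7, 251.2, 98.1]
tcp_rot: [3.14, -0.0, 1.571]
contact_force: [2.4, 0.1, 6.1]
opening: 0.001
grasp_force: 3.2
```

Emit:
step_arm --motion '[{"claw": 0,"delta_pos": [0,0,1],"turn": 0},{"claw": 0,"delta_pos": [0,0,1],"turn": 0},{"claw": 0,"delta_pos": [0,0,0],"turn": 0}]'

```text
clock: 2.0
eef_pos: [604.8, 251.3, 97.9]
tcp_rot: [3.14, -0.001, 1.571]
contact_force: [-4.3, -2.2, 22.4]
opening: -0.003
grasp_force: 11.0
```

Force rises sharply, so it's at the end stop. I'll lift and look.

Emit:
step_arm --motion '[{"claw": 0,"delta_pos": [0,0,-10],"turn": 0},{"claw": 0,"delta_pos": [0,0,-40],"turn": 0},{"claw": 0,"delta_pos": [0,0,-40],"turn": 0},{"claw": 0,"delta_pos": [-41,-10,0],"turn": 0},{"claw": 0,"delta_pos": [-41,-10,0],"turn": 0},{"claw": 0,"delta_pos": [-41,-10,0],"turn": 0},{"claw": 0,"delta_pos": [-41,-10,0],"turn": 0}]'

```text
clock: 2.58
eef_pos: [563.1, 87.7, 185.2]
tcp_rot: [-3.141, 0.0, 1.572]
contact_force: [0.7, 0.0, -0.2]
opening: -0.002
grasp_force: 0.0
```

Run:
```python
from h import *
S=cam('scene');Q=cam('side');s=sense();print(s['eef_pos'],s['contact_force'])
a=cv2.resize(cv2.cvtColor(S['img'],4)[220:330,340:450],None,fx=3.6,fy=4,interpolation=2)
b=cv2.resize(cv2.cvtColor(Q['img'],4)[230:340,220:330],None,fx=3.6,fy=4,interpolation=2)
cv2.imwrite('pics/rk2.png',np.hstack([a,b]))
```

```text
[561.93012828  84.24735512 184.84304399] [0.64951557 0.79646188 0.80231634]
```

View pics/rk2.png

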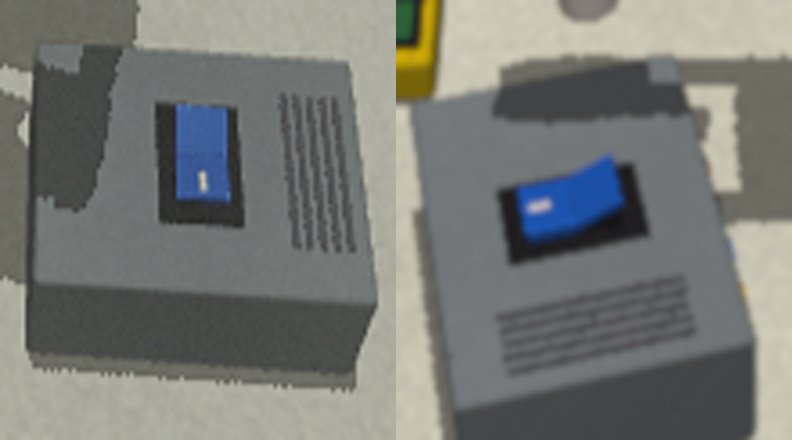

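The rocker now lies level on the mark side with the other half up, so it's on. Next is orange; the only orange cap is at scene (239,176), on a grey/white box.

Emit:
step_arm --motion '[{"claw": 0,"delta_pos": [-41,-13,0],"turn": 0},{"claw": 0,"delta_pos": [-41,-13,0],"turn": 0},{"claw": 0,"delta_pos": [-41,-13,0],"turn": 0},{"claw": 0,"delta_pos": [-41,-13,0],"turn": 0},{"claw": 0,"delta_pos": [-41,-13,0],"turn": 0},{"claw": 0,"delta_pos": [-41,-13,0],"turn": 0},{"claw": 0,"delta_pos": [-41,-13,0],"turn": 0},{"claw": 0,"delta_pos": [-5,0,0],"turn": 0}]'

```text
clock: 3.35
eef_pos: [474.1, -198.5, 185.1]
tcp_rot: [-3.14, 0.001, 1.568]
contact_force: [-0.1, -1.0, 0.8]
opening: -0.001
grasp_force: 0.0
```

Emit:
step_arm --motion '[{"claw": 0,"delta_pos": [0,0,35],"turn": 0},{"claw": 0,"delta_pos": [0,0,35],"turn": 0},{"claw": 0,"delta_pos": [0,0,20],"turn": 0},{"claw": 0,"delta_pos": [0,0,0],"turn": 0},{"claw": 0,"delta_pos": [0,0,0],"turn": 0}]'

```text
clock: 3.77
eef_pos: [475.6, -193.3, 94.6]
tcp_rot: [-3.139, -0.001, 1.571]
contact_force: [0.5, 0.1, -0.2]
opening: -0.003
grasp_force: 0.0
```

Run:
```python
from h import *
S=cam('scene');Q=cam('side');s=sense();print(s['eef_pos'],s['contact_force'])
a=cv2.resize(cv2.cvtColor(S['img'],4)[130:240,180:290],None,fx=3.6,fy=4,interpolation=2)
b=cv2.resize(cv2.cvtColor(Q['img'],4)[110:220,280:390],None,fx=3.6,fy=4,interpolation=2)
cv2.imwrite('pics/or.png',np.hstack([a,b]))
```

```text
[ 477.31157139 -193.96282727   96.45394345] [ 1.04202568 -0.0566579   0.01952269]
```

View pics/or.png

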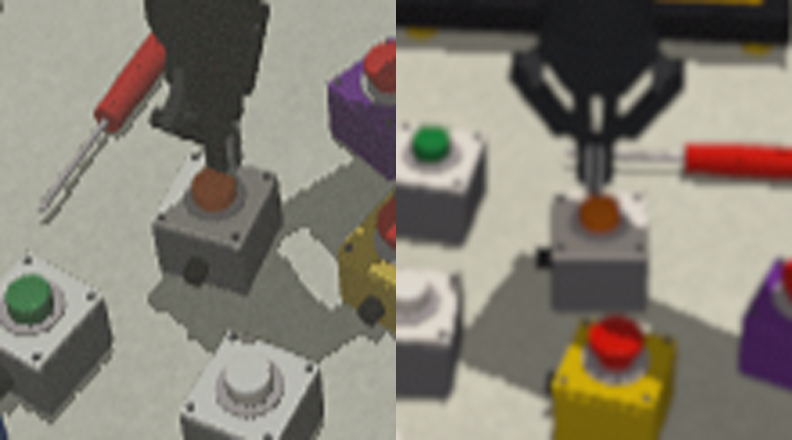

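The tips hang over the orange cap (crop (215,190) and (600,212)), but the measured pose is about 12 short in y. I'll correct that and press.

Emit:
step_arm --motion '[{"claw": 0,"delta_pos": [-12,-3,0],"turn": 0},{"claw": 0,"delta_pos": [0,0,10],"turn": 0},{"claw": 0,"delta_pos": [0,0,8],"turn": 0},{"claw": 0,"delta_pos": [0,0,4],"turn": 0},{"claw": 0,"delta_pos": [0,0,3],"turn": 0},{"claw": 0,"delta_pos": [0,0,2],"turn": 0},{"claw": 0,"delta_pos": [0,0,0],"turn": 0}]'

```text
clock: 4.45
eef_pos: [473.1, -205.8, 67.9]
tcp_rot: [-3.141, -0.0, 1.571]
contact_force: [0.8, 0.5, -0.0]
opening: 0.006
grasp_force: 0.0
```

Emit:
step_arm --motion '[{"claw": 0,"delta_pos": [0,0,2],"turn": 0},{"claw": 0,"delta_pos": [0,0,1],"turn": 0},{"claw": 0,"delta_pos": [0,0,0],"turn": 0}]'

```text
clock: 4.7
eef_pos: [473.4, -205.8, 66.0]
tcp_rot: [-3.141, -0.0, 1.571]
contact_force: [-3.7, 0.5, 12.0]
opening: 0.0
grasp_force: 6.0
```

Emit:
step_arm --motion '[{"claw": 0,"delta_pos": [0,0,1],"turn": 0},{"claw": 0,"delta_pos": [0,0,0.5],"turn": 0},{"claw": 0,"delta_pos": [0,0,0],"turn": 0}]'

```text
clock: 4.95
eef_pos: [473.5, -205.9, 65.7]
tcp_rot: [3.141, 0.0, 1.571]
contact_force: [-8.2, 2.5, 31.4]
opening: -0.003
grasp_force: 15.4
```

At the end stop. Lifting and moving to green, the only green cap at scene (187,203).

Emit:
step_arm --motion '[{"claw": 0,"delta_pos": [0,0,-10],"turn": 0},{"claw": 0,"delta_pos": [0,0,-40],"turn": 0},{"claw": 0,"delta_pos": [-18,33,0],"turn": 0},{"claw": 0,"delta_pos": [-18,33,0],"turn": 0},{"claw": 0,"delta_pos": [-18,33,0],"turn": 0},{"claw": 0,"delta_pos": [-17,34,0],"turn": 0},{"claw": 0,"delta_pos": [0,0,0],"turn": 0},{"claw": 0,"delta_pos": [0,0,0],"turn": 0}]'

```text
clock: 5.62
eef_pos: [607.6, -277.4, 113.2]
tcp_rot: [3.141, -0.0, 1.571]
contact_force: [-0.9, -0.1, -0.9]
opening: -0.003
grasp_force: 0.0
```

Run:
```python
from h import *
S=cam('scene');Q=cam('side');s=sense();print(s['eef_pos'],s['contact_force'])
a=cv2.resize(cv2.cvtColor(S['img'],4)[130:240,150:260],None,fx=3.6,fy=4,interpolation=2)
b=cv2.resize(cv2.cvtColor(Q['img'],4)[110:220,260:370],None,fx=3.6,fy=4,interpolation=2)
cv2.imwrite('pics/gr.png',np.hstack([a,b]))
```

```text
[ 605.24755681 -276.2376372   113.00341589] [-0.76824879 -0.44432038 -0.5233814 ]
```

View pics/gr.png

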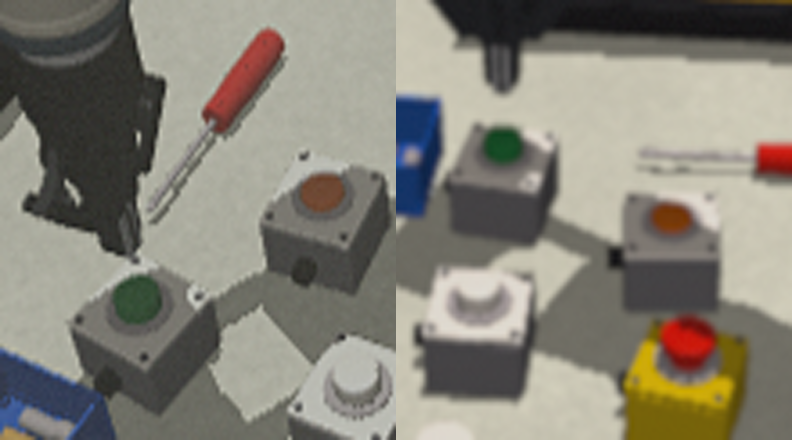

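The orange cap is flush in, and its box looks unmoved. The tips stand above the green cap (crop (137,300) and (503,145)). Pressing green.

Emit:
step_arm --motion '[{"claw": 0,"delta_pos": [0,0,20],"turn": 0},{"claw": 0,"delta_pos": [0,0,15],"turn": 0},{"claw": 0,"delta_pos": [0,0,6],"turn": 0},{"claw": 0,"delta_pos": [0,0,4],"turn": 0},{"claw": 0,"delta_pos": [0,0,2],"turn": 0},{"claw": 0,"delta_pos": [0,0,1],"turn": 0},{"claw": 0,"delta_pos": [0,0,1],"turn": 0},{"claw": 0,"delta_pos": [0,0,0],"turn": 0}]'

```text
clock: 6.38
eef_pos: [605.8, -276.6, 66.1]
tcp_rot: [-3.141, -0.0, 1.571]
contact_force: [-5.0, 1.8, 7.8]
opening: 0.0
grasp_force: 3.4
```

Emit:
step_arm --motion '[{"claw": 0,"delta_pos": [0,0,1],"turn": 0},{"claw": 0,"delta_pos": [0,0,0],"turn": 0}]'

```text
clock: 6.55
eef_pos: [605.8, -276.6, 66.0]
tcp_rot: [-3.141, -0.0, 1.571]
contact_force: [-8.0, 3.7, 14.9]
opening: 0.001
grasp_force: 7.4
```

Emit:
step_arm --motion '[{"claw": 0,"delta_pos": [0,0,0.7],"turn": 0},{"claw": 0,"delta_pos": [0,0,0],"turn": 0}]'

```text
clock: 6.72
eef_pos: [605.9, -276.7, 65.9]
tcp_rot: [-3.141, -0.0, 1.571]
contact_force: [-10.0, 4.6, 20.3]
opening: -0.002
grasp_force: 10.1
```

Emit:
step_arm --motion '[{"claw": 0,"delta_pos": [0,0,-5],"turn": 0},{"claw": 0,"delta_pos": [0,0,-10],"turn": 0},{"claw": 0,"delta_pos": [0,0,-35],"turn": 0},{"claw": 0,"delta_pos": [0,0,-40],"turn": 0},{"claw": 0,"delta_pos": [0,0,-40],"turn": 0},{"claw": 0,"delta_pos": [0,0,0],"turn": 0}]'

```text
clock: 7.22
eef_pos: [610.7, -278.9, 203.0]
tcp_rot: [3.129, 0.006, 1.571]
contact_force: [2.1, 0.0, 0.9]
opening: 0.002
grasp_force: 0.0
```

Run:
```python
from h import *
S=cam('scene');Q=cam('side');s=sense();print(s['eef_pos'],s['contact_force'])
a=cv2.resize(cv2.cvtColor(S['img'],4)[130:330,120:450],(790,300))
b=cv2.resize(cv2.cvtColor(Q['img'],4)[120:340,190:440],(790,300))
cv2.imwrite('pics/end.png',np.vstack([a,b]))
```

```text
[ 607.80003692 -277.59868753  196.35081926] [-1.22008163 -0.25253475 -0.86173707]
```

View pics/end.png

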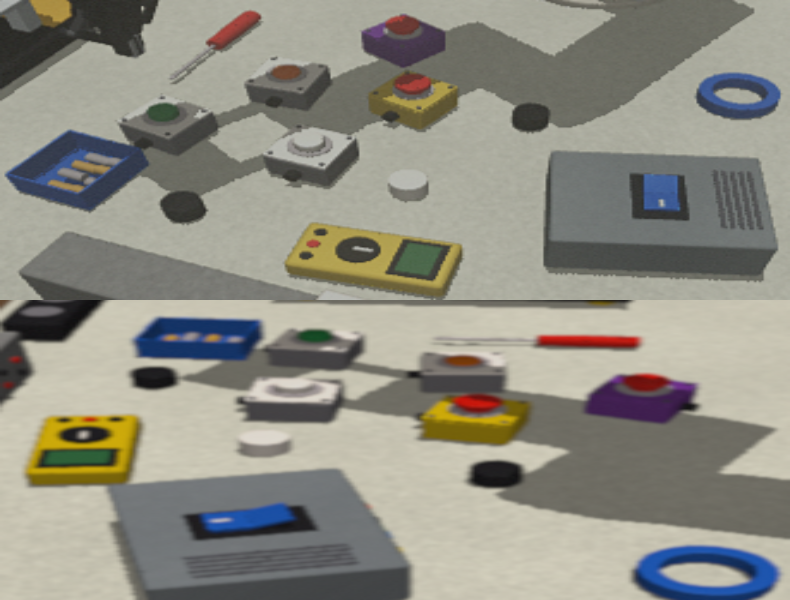

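The rocker is on, orange is in, green is back up, and everything else looks to be where it was.

```bash
python3 -c "
from rig import *
print(sign_off())"
```

```text
the job is handed in; nothing more can be done
None
```

Done and handed in at about 7 s: I tipped the rocker fully on, pushed orange fully in, then pressed green down until it met its stop and let it come back up; the final pictures show nothing else moved, and no verdict was returned.

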